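Load the reading chamber and wind the bottle in

TASK

Pick up the amber bottle with the red cap and set it down gently, upright, on the orange-edged tray of the hand-cranked reading chamber. Then wind the tray in with the three-handled crank, turning it clockwise and regrasping as needed, until it is fully home at its end stop inside the chamber (about one and a half turns), with the bottle still standing on it. Leave the other bottles where they are.

Things in the scene. Friction and masses are not known exactly. Their poses are not given: they have to be found in the camera images.
- bottle_center (a point): the bottle to load: amber, red cap, white label; cylinder 50 mm in diameter up to 78 mm, narrower cap, 98 mm tall in all, 0.12 to 0.2 kg. This point is 49 mm above its underside; z is its axis. It stands to the left in a row with two other bottles, at least 95 mm apart; which is where changes. Close behind the row stands a fixed centrifuge (245 mm high, front x = 0.477, y -0.15 to 0.29, lid open).
- blue_cap_center (a point): bystander: white bottle with blue cap, 62 mm in diameter, 120 mm tall; point 60 mm above its underside
- white_cap_center (a point): bystander: small white bottle with white cap, 44 mm in diameter, 84 mm tall; point 42 mm above its underside
- tray_floor (a point): centre of the floor of the tray on the chamber's carriage, where the bottle shall stand (41 mm above the worktop). The floor is 66 mm square, inside orange rims 9 mm thick that stand 11 mm above it; x axis points the way the carriage travels (into the chamber), z up.
- carriage (a joint): travel of the tray along its guide rods, m: 0 at the loading end (nearest the crank), 0.160 fully home at the end stop in the chamber. It moves only with the crank: 17.8 mm for each radian.
- crank (a joint): turn of the crank wheel, rad: grows clockwise (seen looking down on its face), 0 with the tray at the loading end, 9.0 (1.43 turns) at the end stop with the tray home. Starts between 0 and 1.0. It stays where it is left; about 3 N at a handle turn it.
- crank_hub (a point): point on the crank wheel's axle, level (along the axle) with the middle of the handles; turns with the wheel, x pointing to handle_0. z is the axle, pointing up out of the console and leaning 24 degrees from vertical towards the robot (reader's -y side). A yellow guard roofs the far third of the wheel (within 60 degrees of reader's +y), 30 mm above this point: handles pass under it, a hand cannot.
- reader: the chamber's base plate (470 x 110 mm), fixed in a varying place; origin under the tray at its loading end, x axis along the tray's travel (to the robot's right). White box 150 mm wide, 160 deep, 190 high with an open mouth (90 mm wide, 145 mm above the tray floor) that starts 100 mm ahead of the origin; white crank console 84 mm wide, centred 135 mm behind the origin (to the left of the tray).
- handle_0 (a point): one of the three red round handles of the crank wheel, at its middle: 19 mm thick, 46 mm long along z (parallel to the axle), free to spin on its own pin; 55 mm from the axle, the three 120 degrees apart. The spoke's face lies 24 mm below this point along z, the free end 22 mm above it.
- handle_1 (a point): one of the three red round handles of the crank wheel, at its middle: 19 mm thick, 46 mm long along z (parallel to the axle), free to spin on its own pin; 55 mm from the axle, the three 120 degrees apart. The spoke's face lies 24 mm below this point along z, the free end 22 mm above it.
- handle_2 (a point): one of the three red round handles of the crank wheel, at its middle: 19 mm thick, 46 mm long along z (parallel to the axle), free to spin on its own pin; 55 mm from the axle, the three 120 degrees apart. The spoke's face lies 24 mm below this point along z, the free end 22 mm above it.

How it is judged:
On the way, in this order (a step that is already met when the one before it is completed fails the run):
1. the red-capped bottle stands upright in the tray, let go, with the tray still out in front of the chamber (horizontal distance between bottle_center and tray_floor below 0.014 m and z of bottle_center in the frame of tray_floor below 0.053 m and angle between bottle_center's own z axis and vertical below 0.1 rad and contact force between the fingers and reagent_b below 0.1 N and value of joint carriage below 0.05 m), for 0.2 s.
2. the crank has been wound past the half of its travel with the bottle standing in the tray (value of joint crank above 5 rad and horizontal distance between bottle_center and tray_floor below 0.014 m).
At the end, for the whole second after the job is handed in: The tray is home in the chamber (within 4 mm of its end stop) and the red-capped bottle stands upright (within 6 degrees), at rest, on the tray floor within its rims (value of joint carriage above 0.156 m and horizontal distance between bottle_center and tray_floor below 0.014 m and z of bottle_center in the frame of tray_floor below 0.053 m and angle between bottle_center's own z axis and vertical below 0.1 rad and linear speed of reagent_b below 0.02 m/s); the robot touches nothing.
It fails at once if another bottle is moved by more than 30 mm (distance of any of blue_cap_center, white_cap_center from where it was at the start of the episode above 0.03 m).
It fails at once if the red-capped bottle is dropped from more than about 3 cm or tipped by more than 30 degrees ((linear speed of reagent_b above 0.75 m/s and contact force between the fingers and reagent_b below 0.1 N) or angle between bottle_center's own z axis and vertical above 0.52 rad).
It also fails if it takes over 72 s, if anything falls off the work surface, if the arm or the gripper's body presses on something with over 40 N, if the wrist force passes 120 N, or if a joint passes its speed limit or range.

ROBOT

A 6-joint arm with a two-finger parallel gripper is mounted at the origin on a cart in front of the work surface, level with it; the furniture and walls round the work are solid. World frame = base frame: x ahead of the robot, y to its left, z up, the work surface at z = 0. Lengths are in m, angles in rad, forces in N, time in s.
With the tool pointing down it reaches from about 0.375 to 0.9 m from the base axis. Payload 3.1 kg.
Tool frame: the origin (TCP) lies on the centre line of the jaws, within the pads' length; the fingertips stand 22 mm ahead of it and the grasp point (between the pads) lies 3 mm ahead of it; z points along the fingers, x is the direction in which the jaws open and shut, and the axes are right-handed (so a half turn about z gives the same grasp; the last joint's range is limited). The gripper opens to 87 mm and grips with 3 to 60 N. Pads are 19 mm wide; open, the fingers measure 117 mm over their backs; the gripper's body (75 mm by 190 mm) begins 51 mm behind the grasp point.
Start: joints at [1.028, 0.527, 1.433, -0, 1.181, -0.178], TCP at [0.222, 0.584, 0.245] pointing down, gripper open.
Joint ranges: [-3.08, 3.08], [-0.75, 2.2], [0.22, 2.44], [-1.43, 4.57], [0, 2.65], [-2.85, 2.85]. Speed limits (rad/s): [2.79, 2.79, 3.14, 3.14, 3.14, 3.14].

INTERFACE

Orientations are given as a unit quaternion [x, y, z, w].
In Python, from rig import robot, camera, order gives the robot as it stands.
- The arm moves only by the shell command python3 -m pendant 'ROWS' [OPENING] [FORCE]. ROWS is JSON, a list of rows, each a list of 2 entries, a list of its own where there are three numbers: the shift along the tool's x, y, z in mm, then the turn about the tool's z in degrees. A call has 1 to 8 rows; each row shifts and turns the commanded pose from where the row before left it, along the tool's axes as they then stand; what a row does not reach is not made up. A row lasts 1/8 s, in which the tool goes at most 62.5 mm and 10.7 degrees, less where a joint would pass 70% of its speed; a pose out of reach is approached as far as the arm can. A call with a gripper value outside its range is refused whole. OPENING is the finger opening in mm, from 0 to 87, set as the call begins (- or left out, the last holds). The fingers move at their own pace and stop on an object; FORCE is the grip in N (left out, the last holds). Time passes only in rows, so rows that do not move let the fingers close. It gives the time, the measured TCP pose, the force and the opening at its end, in the units of the state.
- robot.get_obs(): the state, without advancing time (a new reading comes with each control period).
- camera(name): name is "scene" or "top"; returns a dict with "pixels" (400x640x3 uint8, blue, green, red), "mtx" (3x3 intrinsics, pixels), "R" (3x3) and "t" (3): a world point X has camera coordinates R X + t. Camera axes: x right, y down, z forward; pixel columns grow to the right and rows downward; lengths in m; the calibration is good to about 2 mm. A picture is of the moment at which its call begins. There is no depth.
- order.hand_in(): hands the job in, once; it reports no verdict.
The state is a dict: "time": time; "q": joint angles; "joint_velocities": joint speeds; "joint_torque": joint torques, N m; "position": TCP position; "tool_rot": TCP orientation; "ft_force": force on the tool from outside, world axes, zero at the start; "moment": the same for the moment, N m; "grip_width": finger opening in m.
Only numpy, scipy, OpenCV 4.12 (cv2) and the standard library are available. Lean on these libraries where they do the work, as an engineer would, in place of code of your own. Each camera call takes 0.05 s, during which the arm holds its last target. There are 200 camera calls.

## Working session

There is one attempt and no reset: what is moved stays moved. The work goes in short steps, Python scripts to look and compute and a shell command to move; the robot and the scene stay as the last step left them, time stands still between calls to the robot, and variables do not carry over. Pictures are saved under pics/ and viewed, about 8 in all and at most 12, crops included, and the job is handed in when it is done.

```bash
ls; mkdir -p pics
python3 - <<'E'
from rig import robot,camera
import cv2,numpy as np
o=robot.get_obs()
for k in("time","position","tool_rot","grip_width","ft_force"):print(k,np.round(o[k],4))
for n in("scene","top"):
    c=camera(n);cv2.imwrite(f"pics/{n}0.png",c["pixels"]);print(n,c["mtx"].round(1).tolist(),c["R"].round(3).tolist(),c["t"].round(3).tolist())
E
```

```text
pics
time 0.0
position [0.222  0.5835 0.2436]
tool_rot [ 8.233e-01  5.675e-01 -1.000e-03  4.000e-04]
grip_width 0.0874
ft_force [-0.3586 -0.6007 -0.3425]
scene [[473.1, 0.0, 317.6], [0.0, 473.1, 192.0], [0.0, 0.0, 1.0]] [[0.593, -0.805, -0.007], [-0.479, -0.345, -0.807], [0.648, 0.482, -0.59]] [-0.297, 0.305, 1.221]
top [[411.3, 0.0, 312.9], [0.0, 411.3, 198.7], [0.0, 0.0, 1.0]] [[0.019, -1.0, 0.009], [-0.982, -0.02, -0.186], [0.186, -0.005, -0.982]] [-0.023, 0.504, 1.409]
```

View pics/scene0.png

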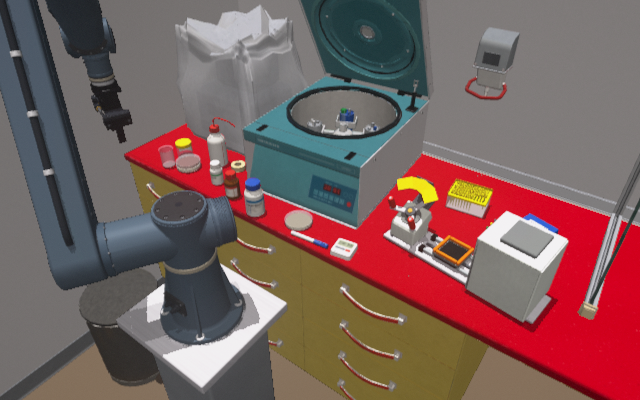

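View pics/top0.png

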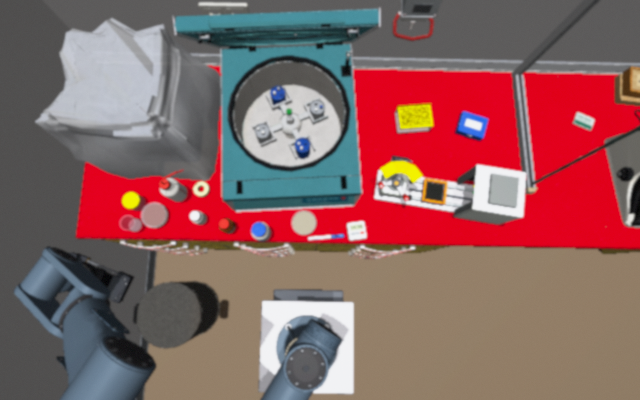

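The scene view shows the amber bottle at about (231,184), the blue cap at (254,197), the white cap at (215,172), the tray at (453,250) and the crank at (411,220). In the top view the amber cap is at (227,226), the tray at (433,190) and the crank at (400,182). I'll enlarge these areas next.

Run:
```python
import cv2,numpy as np
s=cv2.imread("pics/scene0.png");t=cv2.imread("pics/top0.png")
f=lambda im,x,y,w,h,k:cv2.resize(im[y:y+h,x:x+w],None,fx=k,fy=k,interpolation=cv2.INTER_CUBIC)
a=f(s,375,165,100,70+30,4);b=f(t,365,145,100,100,4)
c=f(s,200,150,100,50,4);d=f(t,180,200,100,50,4)
cv2.imwrite("pics/crop0.png",np.vstack([np.hstack([a,b]),np.hstack([c,d])]))
```

```text
(no output)
```

View pics/crop0.png

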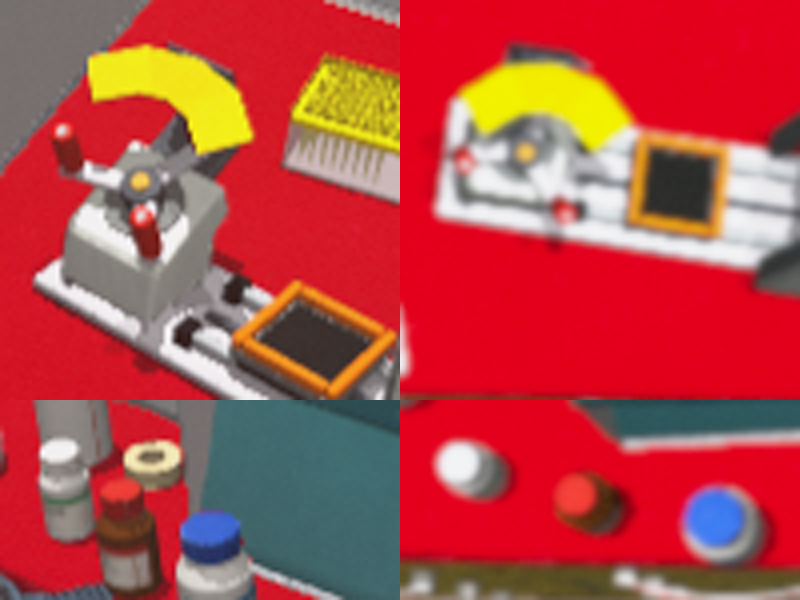

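```bash
cat > h.py <<'E'
import numpy as np,cv2
from rig import robot,camera
from scipy.spatial.transform import Rotation as Ro
def ray(c,p):
    d=c["R"].T@np.linalg.solve(c["mtx"],[p[0],p[1],1]);return -c["R"].T@c["t"],d/np.linalg.norm(d)
def plane(c,p,z):
    o,d=ray(c,p);return o+d*(z-o[2])/d[2]
def tri(c1,p1,c2,p2):
    o1,d1=ray(c1,p1);o2,d2=ray(c2,p2)
    s=np.linalg.lstsq(np.c_[d1,-d2],o2-o1,rcond=None)[0]
    a,b=o1+s[0]*d1,o2+s[1]*d2;return ((a+b)/2).round(4),round(np.linalg.norm(a-b),4)
def proj(c,X):
    q=c["mtx"]@(c["R"]@np.asarray(X)+c["t"]);return q[:2]/q[2]
def orange(c):
    h=cv2.cvtColor(c["pixels"],cv2.COLOR_BGR2HSV)
    m=cv2.inRange(h,(11,150,120),(21,255,255))
    k=cv2.findContours(m,cv2.RETR_EXTERNAL,cv2.CHAIN_APPROX_NONE)[0];k=max(k,key=cv2.contourArea)
    return k
E
python3 - <<'E'
from h import *
S,T=camera("scene"),camera("top")
for c,n in((S,"s"),(T,"t")):
    k=orange(c);q=np.array([plane(c,p[0],.052)[:2] for p in k],np.float32)
    r=cv2.minAreaRect(q);print(n,len(k),cv2.boundingRect(k),r)
print("hub",tri(S,(375+139/4,165+181/4),T,(365+126/4,145+152/4)))
print("hA",tri(S,(375+63/4,165+132/4),T,(365+63/4,145+158/4)))
print("hB",tri(S,(375+143/4,165+212/4),T,(365+165/4,145+211/4)))
for n,a,b in(("red",(121,492),(175,92)),("blue",(212,528),(315,117)),("white",(62,450),(62,66))):
    pa,pb=(200+a[0]/4,150+(a[1]-400)/4),(180+b[0]/4,200+b[1]/4)
    print(n,tri(S,pa,T,pb),plane(S,pa,.098)[:2],plane(T,pb,.098)[:2])
E
```

```text
s 86 (433, 235, 41, 30) ((0.5354715585708618, -0.4451107382774353), (0.0855032429099083, 0.08992304652929306), 81.54751586914062)
t 83 (422, 178, 25, 26) ((0.5415555238723755, -0.44337883591651917), (0.08010555058717728, 0.08487165719270706), 81.42420959472656)
hub (array([ 0.5522, -0.2962,  0.1116]), np.float64(0.0023))
hA (array([ 0.5399, -0.2379,  0.1378]), np.float64(0.002))
hB (array([ 0.4981, -0.3241,  0.1318]), np.float64(0.0009))
red (array([0.4059, 0.2877, 0.0917]), np.float64(0.0013)) [0.39912921 0.28088975] [0.40555972 0.2859389 ]
blue (array([0.3848, 0.1646, 0.1176]), np.float64(0.0006)) [0.40471066 0.18482056] [0.38677335 0.16719768]
white (array([0.4286, 0.3854, 0.0845]), np.float64(0.0027)) [0.41570826 0.367392  ] [0.42573468 0.38249593]
```

```bash
cat >> h.py <<'E'
def pose():
    o=robot.get_obs();x=Ro.from_quat(o["tool_rot"]).as_matrix()[:,0]
    return np.array(o["position"]),np.degrees(np.arctan2(x[1],x[0]))
def plan(wps,start=None):
    """wps: (xyz, yaw, nrows); prints tool rows"""
    p,y=pose() if start is None else start
    out=[]
    for P,Y,n in wps:
        for i in range(n):
            k=n-i;d=(np.array(P)-p)/k;t=-((Y-y+180)%360-180)/k   # + turn about tool z = yaw decreases
            c,s=np.cos(np.radians(y)),np.sin(np.radians(y))
            r=np.round([d@[c,s,0],d@[s,-c,0],-d[2]]*np.array(1000.),0);t=round(t,1)
            p=p+(r[0]*np.array([c,s,0])+r[1]*np.array([s,-c,0])-r[2]*np.array([0,0,1]))/1000;y-=t
            out.append([[int(v) for v in r],t])
            if np.linalg.norm(r)>62.5 or abs(t)>10.7:print("TOO FAST",r,t)
    for i in range(0,len(out),8):print(str(out[i:i+8]).replace(" ",""))
    print("end",p.round(4),round(y,1))
E
python3 - <<'E'
from h import *
plan([((.404,.286,.22),90,8),((.404,.286,.2),90,1)])
T=camera("top")["pixels"];S=camera("scene")["pixels"]
print(T[223,218:232].tolist());print(S[172,222:240].tolist())
E
```

```text
[[[-27,34,3],np.float64(-2.6)],[[-28,33,3],np.float64(-2.6)],[[-30,32,3],np.float64(-2.6)],[[-31,31,3],np.float64(-2.6)],[[-32,29,3],np.float64(-2.6)],[[-34,28,3],np.float64(-2.6)],[[-35,26,3],np.float64(-2.6)],[[-36,24,3],np.float64(-2.6)]]
[[[0,0,20],np.float64(-0.0)]]
end [0.4036 0.2862 0.1999] 90.0
[[37, 26, 228], [46, 49, 235], [55, 61, 242], [56, 66, 243], [59, 67, 244], [60, 68, 244], [56, 67, 244], [58, 67, 244], [55, 64, 243], [51, 61, 234], [40, 50, 194], [27, 41, 127], [22, 41, 88], [22, 46, 85]]
[[69, 65, 129], [45, 31, 201], [40, 21, 210], [51, 51, 226], [57, 62, 236], [59, 64, 239], [57, 63, 238], [58, 64, 240], [56, 61, 239], [57, 61, 239], [56, 63, 237], [56, 63, 235], [52, 62, 221], [45, 54, 143], [87, 98, 178], [84, 104, 187], [80, 99, 186], [62, 69, 178]]
```

```bash
sed -i 's/t=round(t,1)/t=float(round(t,1))/' h.py; python3 -m pendant '[[[-27,34,3],-2.6],[[-28,33,3],-2.6],[[-30,32,3],-2.6],[[-31,31,3],-2.6],[[-32,29,3],-2.6],[[-34,28,3],-2.6],[[-35,26,3],-2.6],[[-36,24,3],-2.6]]' 72
python3 - <<'E'
from h import *
s=cv2.imread("pics/scene0.png");t=cv2.imread("pics/top0.png")
from rig import camera
S,T=camera("scene"),camera("top")
pts=[]
for im,(x,y) in((s,(230,173)),(t,(224,223))):
    w=im[y-12:y+13,x-12:x+13]
    m=cv2.inRange(w,(45,48,215),(70,80,255))
    n,l,st,ce=cv2.connectedComponentsWithStats(m)
    i=1+np.argmax(st[1:,4]);pts.append(ce[i]+[x-12,y-12]);print(st[i],pts[-1])
print(tri(S,pts[0],T,pts[1]),plane(S,pts[0],.098),plane(T,pts[1],.098))
cv2.imwrite("pics/s1.png",S["pixels"]);print(pose())
E
```

```text
time: 1.3
position: [0.4046, 0.2854, 0.2206]
tool_rot: [0.707, 0.707, 0.0, 0.0]
ft_force: [0.5, 0.1, 0.1]
grip_width: 0.0716
[ 7  9 10  5 36] [229.44444444 171.88888889]
[ 7  8  9  9 65] [223.2        223.15384615]
(array([0.4045, 0.2888, 0.0965]), np.float64(0.002)) [0.40229351 0.2877478  0.098     ] [0.40500118 0.28775795 0.098     ]
(array([0.4059499 , 0.28384031, 0.22047499]), np.float64(89.71171233214282))
```

```bash
python3 -m pendant '[[[3,1,20],0],[[0,0,40],0],[[0,0,40],0],[[0,0,30],0],[[0,0,15],0],[[0,0,0],0]]'
python3 - <<'E'
from h import *
S,T=camera("scene"),camera("top");print(pose())
f=lambda im,x,y,w,h,k:cv2.resize(im[y:y+h,x:x+w],None,fx=k,fy=k,interpolation=cv2.INTER_CUBIC)
cv2.imwrite("pics/g1.png",np.hstack([f(S["pixels"],180,110,100,110,4),f(T["pixels"],170,180,100,110,4)]))
E
```

```text
time: 2.15
position: [0.4043, 0.2898, 0.075]
tool_rot: [0.707, 0.707, -0.001, -0.0]
ft_force: [-0.1, 0.4, 1.0]
grip_width: 0.0719
(array([0.40536448, 0.29011667, 0.07629738]), np.float64(89.96668743026731))
```

View pics/g1.png

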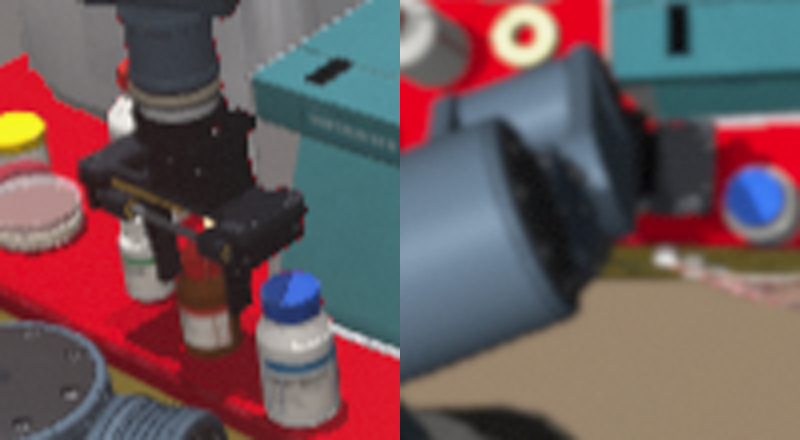

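The jaws straddle the amber bottle at crop (205,290). The gripper's wide body clears the blue cap at (290,295), and the bystanders haven't moved.

```bash
python3 -m pendant '[[[0,0,0],0],[[0,0,0],0],[[0,0,0],0],[[0,0,0],0],[[0,0,0],0]]' 40 22; python3 -m pendant '[[[0,0,-8],0],[[0,0,-25],0],[[0,0,-40],0],[[0,0,-45],0],[[0,0,-45],0],[[0,0,-30],0]]'
python3 - <<'E'
from h import *
print(pose(),robot.get_obs()["grip_width"])
# tray again, refine from outer rect + inner dark floor
S,T=camera("scene"),camera("top")
p,y=pose()
plan([((.42,.1,.27),60,5),((.48,-.15,.27),26,5),((.54,-.438,.27),-8.5,7)])
E
```

```text
time: 2.88
position: [0.4052, 0.2896, 0.076]
tool_rot: [0.707, 0.707, 0.0, 0.0]
ft_force: [0.2, -1.7, 5.9]
grip_width: 0.0495
time: 3.62
position: [0.4048, 0.2898, 0.2706]
tool_rot: [0.707, 0.707, 0.001, 0.0]
ft_force: [1.2, -0.6, -1.8]
grip_width: 0.0498
(array([0.40478298, 0.28978859, 0.27064871]), np.float64(89.96377013907504)) 0.049785472797155644
[[[-38,3,0],6.0],[[-38,7,0],6.0],[[-37,10,1],6.0],[[-35,14,0],6.0],[[-33,18,1],6.0],[[-37,35,0],6.8],[[-33,40,0],6.8],[[-28,43,0],6.8]]
[[[-23,47,0],6.8],[[-17,48,0],6.8],[[-10,41,0],4.9],[[-7,42,0],4.9],[[-3,42,0],4.9],[[0,42,0],4.9],[[4,42,0],5.0],[[8,41,0],4.9]]
[[[11,40,0],5.0]]
end [ 0.5403 -0.4377  0.2698] -8.5
```

Run:
```python
from h import *
plan([((.415,.15,.285),70,4),((.425,-.21,.285),20,8),((.54,-.438,.27),-8.5,7)])
```

```text
[[[-35,2,-3],5.0],[[-35,5,-3],5.0],[[-34,8,-4],5.0],[[-33,12,-3],5.0],[[-42,17,0],6.2],[[-40,21,0],6.3],[[-37,25,0],6.2],[[-34,29,0],6.3]]
[[[-31,33,0],6.2],[[-27,36,0],6.3],[[-24,39,0],6.2],[[-19,40,0],6.3],[[4,36,2],4.1],[[7,36,2],4.1],[[10,35,2],4.1],[[12,35,2],4.0]]
[[[14,34,2],4.1],[[17,32,2],4.0],[[19,31,3],4.1]]
end [ 0.5403 -0.4378  0.2698] -8.5
```

```bash
python3 -m pendant '[[[-35,2,-3],5],[[-35,5,-3],5],[[-34,8,-4],5],[[-33,12,-3],5],[[-42,17,0],6.2],[[-40,21,0],6.3],[[-37,25,0],6.2],[[-34,29,0],6.3]]' && python3 -m pendant '[[[-31,33,0],6.2],[[-27,36,0],6.3],[[-24,39,0],6.2],[[-19,40,0],6.3],[[4,36,2],4.1],[[7,36,2],4.1],[[10,35,2],4.1],[[12,35,2],4]]'
python3 - <<'E'
from h import *
T,S=camera("top"),camera("scene")
for c in(S,T):
    h=cv2.cvtColor(c["pixels"],cv2.COLOR_BGR2HSV);x0,y0=(433,235) if c is S else (420,176)
    m=cv2.inRange(h,(8,120,100),(24,255,255))[y0-4:y0+36,x0-4:x0+46]
    k=np.argwhere(m)[:,::-1]+[x0-4,y0-4]
    hu=cv2.convexHull(k.astype(np.int32))
    q=np.array([plane(c,p[0],.052)[:2] for p in hu],np.float32);print(len(k),cv2.minAreaRect(q))
plan([((.539,-.443,.27),-8.5,3)])
cv2.imwrite("pics/t2.png",np.hstack([cv2.resize(c["pixels"][y:y+120,x:x+100],None,fx=4,fy=4) for c,x,y in((S,380,160),(T,365,130))]))
E
```

```text
time: 4.72
position: [0.4178, -0.0313, 0.2801]
tool_rot: [0.925, 0.381, -0.001, -0.001]
ft_force: [0.1, 0.8, -2.2]
grip_width: 0.0496
time: 5.72
position: [0.4888, -0.3413, 0.2711]
tool_rot: [1.0, 0.031, -0.001, -0.002]
ft_force: [0.4, 0.6, -0.8]
grip_width: 0.0499
408 ((0.535173773765564, -0.4450068473815918), (0.08592510223388672, 0.09299922734498978), 81.47064971923828)Traceback (most recent call last):
  File "<stdin>", line 8, in <module>
TypeError: 'NoneType' object is not iterable
```

Run:
```python
from h import *
S,T=camera("scene"),camera("top")
yw=np.radians(-98.5);ex=np.array([np.cos(yw),np.sin(yw)]);ey=np.array([-ex[1],ex[0]])
for c,f in((S,"scene0"),(T,"top0")):
    c=dict(c,pixels=cv2.imread(f"pics/{f}.png"));k=orange(c)
    q=np.array([plane(c,p[0],.052)[:2] for p in k]);C=(-c["R"].T@c["t"])[:2]
    print(f,"cam",C.round(2))
    for e,n in((ex,"x"),(ey,"y")):
        v=q@e;lo,hi=np.percentile(v,[4,96]);sg=np.sign(np.mean(v)-C@e)
        print(n,"lo/hi",lo.round(4),hi.round(4),"mid",((lo+hi)/2).round(4),"far side",sg,"centre from far",(hi-.042 if sg>0 else lo+.042).round(4))
for p in((.5416,-.4434),(.538,-.445)):print(np.array(p)@ex,np.array(p)@ey)
plan([((.5405,-.444,.27),-8.5,3)])
im=S["pixels"];cv2.imwrite("pics/t2.png",cv2.resize(im[130:290,360:520],None,fx=4,fy=4,interpolation=cv2.INTER_CUBIC)[:600])
```

```text
scene0 cam [-0.47 -0.72]
x lo/hi 0.3187 0.4035 mid 0.3611 far side -1.0 centre from far 0.3607
y lo/hi 0.551 0.6398 mid 0.5954 far side 1.0 centre from far 0.5978
top0 cam [ 0.23 -0.01]
x lo/hi 0.3188 0.3973 mid 0.3581 far side 1.0 centre from far 0.3553
y lo/hi 0.5599 0.643 mid 0.6014 far side 1.0 centre from far 0.601
0.3584760567468768 0.6011896844916835
0.36059059600832244 0.597865722441388
[[[15,36,0],4.0],[[18,34,1],4.1],[[20,33,0],4.0]]
end [ 0.5407 -0.444   0.2701] -8.5
```

View pics/t2.png

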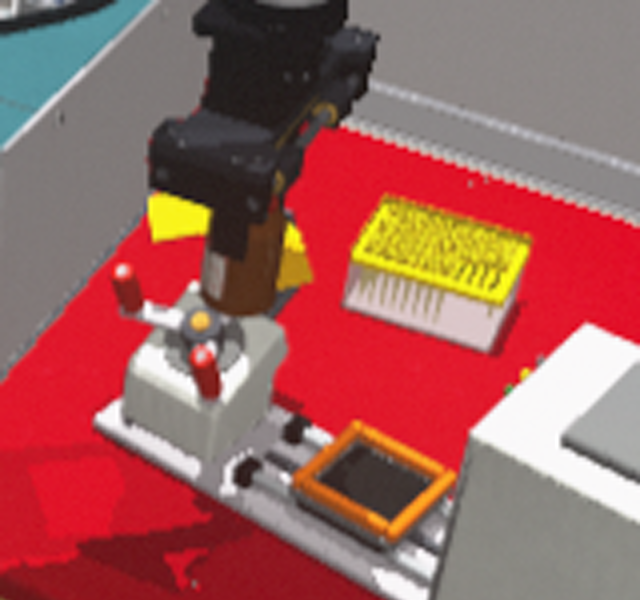

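The bottle is held over the console. The tray is clear at crop (375,480), and the crank handles are at (125,285) and (205,370). I'll move over the tray and stop just above the floor.

```bash
python3 -m pendant '[[[15,36,0],4],[[18,34,0],4.1],[[19,33,0],4],[[0,0,40],0],[[0,0,45],0],[[0,0,35],0],[[0,0,20],0],[[0,0,0],0]]'
python3 - <<'E'
from h import *
S=camera("scene");print(pose())
im=S["pixels"];cv2.imwrite("pics/t3.png",cv2.resize(im[170:290,380:520],None,fx=5,fy=5,interpolation=cv2.INTER_CUBIC))
def rel(p):return (np.array(proj(S,p))-[380,170])*5
P,_=pose()
print("expected cap top",rel([P[0],P[1],P[2]-.0755+.098]),"bottom centre",rel([P[0],P[1],P[2]-.0755]),"tray c",rel([.5398,-.4441,.041]))
E
```

```text
time: 6.92
position: [0.5397, -0.4429, 0.1317]
tool_rot: [0.997, -0.073, -0.002, -0.002]
ft_force: [-0.8, 0.2, -1.8]
grip_width: 0.0492
(array([ 0.5406588 , -0.444109  ,  0.13350046]), np.float64(-8.415638282656873))
expected cap top [398.52407387 247.20647552] bottom centre [368.63592752 382.65523269] tray c [363.07864962 405.80200351]
```

View pics/t3.png

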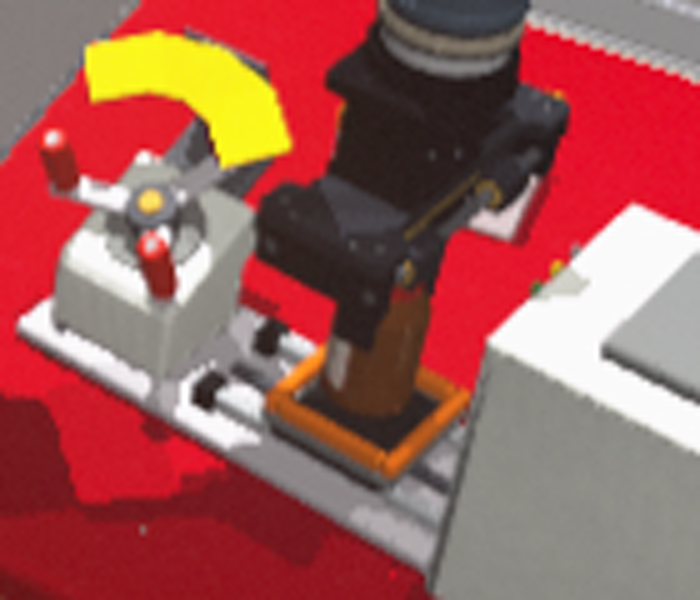

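The bottle hangs over the tray, with its bottom edge at about crop (372,412) and the rim's outer corners at (268,403), (468,397) and (388,475). It looks centred, so I'll lower it slowly.

```bash
python3 -m pendant '[[[0,0,5],0],[[0,0,4],0],[[0,0,2],0],[[0,0,0],0]]'
python3 - <<'E'
from h import *
S=camera("scene");P,_=pose();print(P)
im=S["pixels"];cv2.imwrite("pics/t4.png",cv2.resize(im[215:275,420:490],None,fx=9,fy=9,interpolation=cv2.INTER_CUBIC))
yw=np.radians(-98.5);ex=np.array([np.cos(yw),np.sin(yw)]);ey=np.array([-ex[1],ex[0]])
rel=lambda p:((np.array(proj(S,p))-[420,215]+.5)*9).round()
c=np.array([.5398,-.4441])
print("outer",[rel([*(c+a*.042*ex+b*.042*ey),.052]).tolist() for a,b in((-1,-1),(-1,1),(1,1),(1,-1))])
print("inner",[rel([*(c+a*.033*ex+b*.033*ey),.052]).tolist() for a,b in((-1,-1),(-1,1),(1,1),(1,-1))])
z=P[2]-.0755;u=(S["R"].T@[1,0,0])[:2];u/=np.linalg.norm(u)
print("bottle L/R bottom",rel([*(P[:2]-.025*u),z]),rel([*(P[:2]+.025*u),z]))
E
```

```text
time: 7.48
position: [0.5406, -0.4446, 0.1226]
tool_rot: [0.997, -0.074, 0.0, 0.0]
ft_force: [-0.2, 0.1, -1.7]
grip_width: 0.0494
[ 0.54065768 -0.44465925  0.1226622 ]
outer [[113.0, 305.0], [261.0, 178.0], [495.0, 303.0], [350.0, 440.0]]
inner [[154.0, 305.0], [270.0, 204.0], [454.0, 303.0], [340.0, 410.0]]
bottle L/R bottom [224. 315.] [384. 314.]
```

View pics/t4.png

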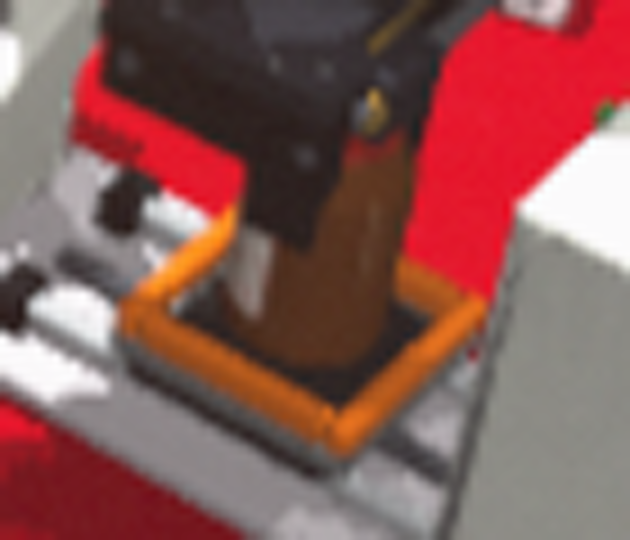

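The rim outline matches the prediction to within about 1 px, and the bottle edges at 222 and 390 are inside the rims. I'll lower the last 6 mm.

```bash
python3 -m pendant '[[[-1,0,2],0],[[0,0,2],0],[[0,0,1],0],[[0,0,0],0]]'; python3 -m pendant '[[[0,0,1],0],[[0,0,0],0]]'
```

```text
time: 8.02
position: [0.5397, -0.4444, 0.1174]
tool_rot: [0.997, -0.074, -0.0, -0.0]
ft_force: [-0.1, -0.1, -1.1]
grip_width: 0.0496
time: 8.28
position: [0.5397, -0.4446, 0.1171]
tool_rot: [0.997, -0.074, 0.0, 0.0]
ft_force: [-1.0, 0.7, 1.0]
grip_width: 0.0494
```

```bash
python3 -m pendant '[[[0,0,0],0],[[0,0,0],0],[[0,0,0],0],[[0,0,0],0]]' 84; python3 -m pendant '[[[0,0,-10],0],[[0,0,-30],0],[[0,0,-50],0],[[0,0,-50],0],[[-40,-20,0],0],[[-40,-40,0],0],[[0,0,0],0]]'
python3 - <<'E'
from h import *
S=camera("scene");T=camera("top");print(pose())
f=lambda im,x,y:cv2.resize(im[y:y+100,x:x+100],None,fx=4,fy=4,interpolation=cv2.INTER_CUBIC)
cv2.imwrite("pics/t5.png",np.hstack([f(S["pixels"],390,180),f(T["pixels"],365,145)]))
E
```

```text
time: 8.78
position: [0.5397, -0.4445, 0.1165]
tool_rot: [0.997, -0.074, 0.0, 0.0]
ft_force: [-0.1, 0.2, 0.3]
grip_width: 0.08
time: 9.65
position: [0.4654, -0.3678, 0.2561]
tool_rot: [0.997, -0.073, -0.003, -0.003]
ft_force: [-0.0, 0.1, 0.6]
grip_width: 0.0839
(array([ 0.46957857, -0.37344708,  0.25777373]), np.float64(-8.431173394756767))
```

View pics/t5.png

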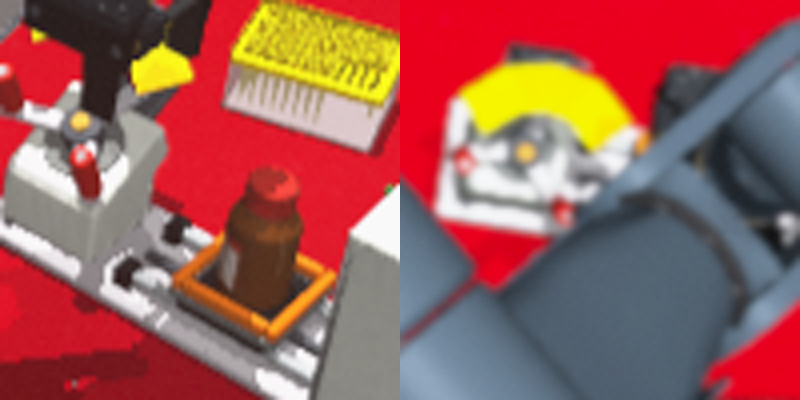

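The bottle stands upright and free in the tray at left crop (265,240), and both crank handles are where they were. Next I'll plan the crank strokes, pushing each handle from behind with closed fingers.

```bash
cat >> h.py <<'E'
EX=np.array([np.cos(np.radians(-98.5)),np.sin(np.radians(-98.5)),0]);EY=np.array([-EX[1],EX[0],0]);UP=np.array([0,0,1.])
H=np.array([.5495,-.2945,.125]);c24,s24=np.cos(np.radians(24)),np.sin(np.radians(24))
def Q(phi,back=.025,lift=0.):
    f=np.radians(phi);P=H+.055*(np.sin(f)*EX+np.cos(f)*(c24*EY+s24*UP))
    t=np.cos(f)*EX-np.sin(f)*c24*EY;t/=np.linalg.norm(t)
    yaw=np.degrees(np.arctan2(-t[1],-t[0]))
    return P-.004*EY-back*t+(.023+lift)*UP,yaw
def stroke(a,b,n):
    return [(*Q(a+(b-a)*(i+1)/n),1) for i in range(n)]
E
python3 - <<'E'
from h import *
a,y=Q(132,lift=.06);print(a,y)
print("approach");plan([(a,y,5),(Q(132)[0],y,3)])
print("stroke");plan(stroke(132,260,16),Q(132))
E
```

```text
[ 0.52126712 -0.34935152  0.1930312 ] -53.0849198953291
approach
[[[10,-6,13],8.9],[[8,-8,13],8.9],[[7,-9,13],9.0],[[6,-10,13],8.9],[[4,-10,13],9.0],[[0,0,20],-0.0],[[0,0,20],-0.0],[[0,0,20],-0.0]]
end [ 0.5211 -0.3496  0.1328] -53.1
stroke
[[[-8,3,2],7.9],[[-7,3,2],7.8],[[-8,3,1],7.6],[[-8,2,2],7.4],[[-8,3,0],7.4],[[-8,3,0],7.3],[[-7,2,0],7.3],[[-8,3,0],7.4]]
[[[-8,3,-2],7.4],[[-8,3,-1],7.6],[[-7,2,-2],7.8],[[-8,4,-2],7.9],[[-8,3,-2],8.2],[[-7,3,-3],8.3],[[-7,3,-3],8.5],[[-8,3,-3],8.7]]
end [ 0.5201 -0.2401  0.144 ] -177.6
```

```bash
python3 -m pendant '[[[10,-6,13],8.9],[[8,-8,13],8.9],[[7,-9,13],9],[[6,-10,13],8.9],[[4,-10,13],9],[[0,0,0],0],[[0,0,0],0]]' 0 20
python3 - <<'E'
from h import *
S=camera("scene");print(pose())
plan([(*Q(132),3)])
cv2.imwrite("pics/t6.png",cv2.resize(S["pixels"][150:270,370:510],None,fx=5,fy=5,interpolation=cv2.INTER_CUBIC))
E
```

```text
time: 10.62
position: [0.5216, -0.3507, 0.1921]
tool_rot: [0.895, -0.446, 0.001, 0.0]
ft_force: [-0.2, -0.7, 0.1]
grip_width: 0.0217
(array([ 0.52140795, -0.35063323,  0.19229335]), np.float64(-53.05754663156416))
[[[0,0,20],0.0],[[-1,0,20],0.0],[[0,-1,19],0.0]]
end [ 0.5216 -0.3492  0.1333] -53.1
```

View pics/t6.png

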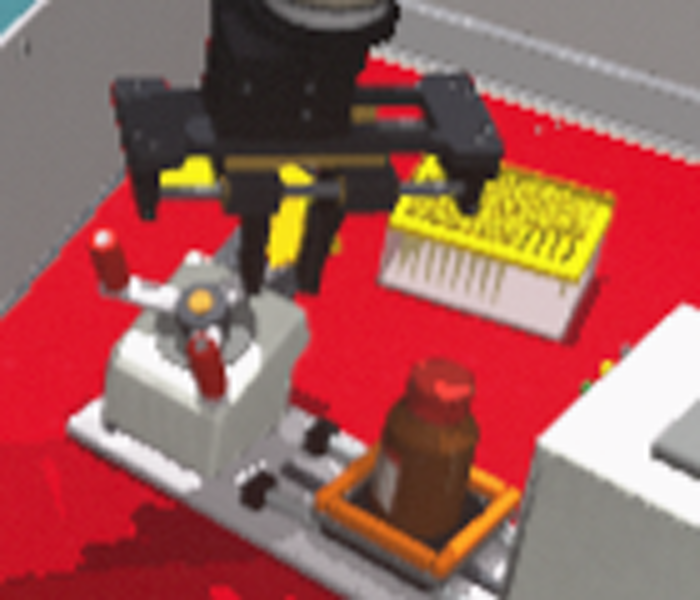

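Fingers are closing behind the right-hand handle, which is at crop (208,365). The bottle stands at (430,450). The body's outer brackets hang fairly low, so I'll freeze the yaw late in the stroke and ride a little higher to clear the guard.

```bash
cat >> h.py <<'E'
def Q(phi,back=.025,lift=0.,ymax=232):
    f=np.radians(phi);P=H+.055*(np.sin(f)*EX+np.cos(f)*(c24*EY+s24*UP))
    g=np.radians(min(phi,ymax));t=np.cos(g)*EX-np.sin(g)*c24*EY;t/=np.linalg.norm(t)
    yaw=np.degrees(np.arctan2(-t[1],-t[0]))
    return P-.004*EY-back*t+(.023+lift+.006*np.clip((phi-190)/40,0,1))*UP,yaw
E
python3 - <<'E'
from h import *
plan(stroke(132,254,16),Q(132))
E
python3 -m pendant '[[[0,0,20],0],[[0,0,20],0],[[0,-1,19],0],[[0,0,0],0]]'
```

```text
[[[-7,3,2],7.6],[[-8,3,2],7.4],[[-7,2,1],7.2],[[-7,3,1],7.1],[[-8,3,1],7.1],[[-7,2,0],7.0],[[-8,3,0],6.9],[[-7,2,-1],7.0]]
[[[-8,3,-2],7.1],[[-7,3,-2],7.2],[[-7,2,-3],7.3],[[-8,3,-3],7.4],[[-7,3,-3],7.7],[[-7,0,-2],0.9],[[-6,-1,-3],-0.0],[[-7,-3,-3],-0.0]]
end [ 0.5189 -0.2531  0.148 ] -148.0
time: 11.18
position: [0.5209, -0.3485, 0.1313]
tool_rot: [0.894, -0.447, -0.001, -0.0]
ft_force: [-1.0, -0.2, -0.5]
grip_width: 0.0003
```

```bash
python3 -m pendant '[[[-7,3,2],7.6],[[-8,3,2],7.4],[[-7,2,1],7.2],[[-7,3,1],7.1]]'
cat >> h.py <<'E'
def tray():
    S=camera("scene");k=orange(S);q=np.array([plane(S,p[0],.052) for p in k])
    lo,hi=np.percentile(q@EX,[4,96]);print("tray ex lo/hi",lo.round(4),hi.round(4),"(start .3187/.4035; home = start + ~.145)");return S
E
python3 - <<'E'
from h import *
tray();print(pose());plan(stroke(132+122*4/16,254,12))
E
```

```text
time: 11.68
position: [0.501, -0.3302, 0.128]
tool_rot: [0.751, -0.66, 0.003, 0.001]
ft_force: [1.1, -2.2, -1.0]
grip_width: 0.0005
tray ex lo/hi 0.3245 0.4074 (start .3187/.4035; home = start + ~.145)
(array([ 0.5000276 , -0.3288378 ,  0.12768943]), np.float64(-82.80100121830307))
[[[-8,4,2],6.7],[[-8,2,0],6.9],[[-7,3,0],7.0],[[-8,2,-1],7.0],[[-7,3,-2],7.1],[[-8,3,-2],7.1],[[-7,2,-3],7.4],[[-7,3,-3],7.4]]
[[[-7,3,-3],7.7],[[-7,0,-3],0.9],[[-7,-1,-2],-0.0],[[-6,-2,-3],-0.0]]
end [ 0.518  -0.2527  0.1477] -148.0
```

The tray is moving.

```bash
python3 -m pendant '[[[-8,4,1],6.7],[[-8,2,0],6.9],[[-7,3,0],7],[[-8,2,-1],7],[[-7,3,-2],7.1],[[-8,3,-2],7.1]]'; python3 -m pendant '[[[-7,2,-3],7.4],[[-7,3,-3],7.4],[[-7,3,-3],7.7],[[-7,0,-3],0.9],[[-7,-1,-2],0],[[-6,-2,-3],0],[[0,0,0],0]]'
python3 - <<'E'
from h import *
S=tray();print(pose())
cv2.imwrite("pics/t7.png",cv2.resize(S["pixels"][150:270,370:510],None,fx=5,fy=5,interpolation=cv2.INTER_CUBIC))
p,y=pose();a,ya=Q(130,lift=.06)
plan([(p+[0,0,.055],y,2),(a,ya,10),(Q(130)[0],ya,3)])
E
```

```text
time: 12.48
position: [0.4907, -0.282, 0.1313]
tool_rot: [-0.467, 0.884, -0.001, -0.0]
ft_force: [-1.7, -3.7, -1.9]
grip_width: 0.0002
time: 13.35
position: [0.5181, -0.2519, 0.1481]
tool_rot: [-0.279, 0.96, -0.001, 0.001]
ft_force: [-2.2, -1.2, 0.1]
grip_width: 0.0004
tray ex lo/hi 0.3536 0.4309 (start .3187/.4035; home = start + ~.145)
(array([ 0.51796763, -0.25182245,  0.14791933]), np.float64(-147.6162983753019))
[[[0,0,-27],-0.0],[[0,0,-28],-0.0],[[5,-9,1],-9.7],[[6,-8,1],-9.6],[[7,-6,1],-9.7],[[8,-5,1],-9.6],[[9,-4,1],-9.7],[[10,-2,1],-9.6]]
[[[10,0,1],-9.7],[[10,1,1],-9.6],[[9,3,1],-9.7],[[9,4,0],-9.6],[[0,0,20],-0.0],[[0,0,20],-0.0],[[0,0,20],-0.0]]
end [ 0.5235 -0.35    0.1339] -51.1
```

View pics/t7.png

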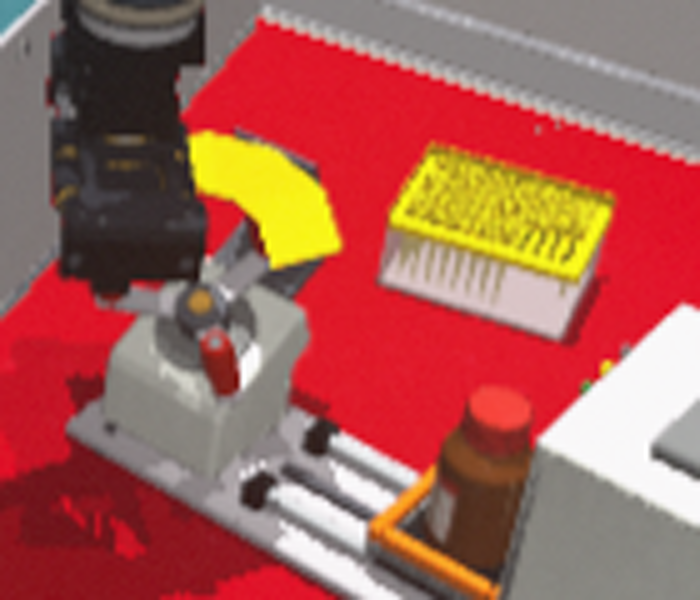

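The bottle stands in the tray at crop (490,480), 35 mm further in. The next handle is waiting at (218,360). Going back for stroke 2.

```bash
python3 -m pendant '[[[0,0,-27],0],[[0,0,-28],0],[[5,-9,1],-9.7],[[6,-8,1],-9.6],[[7,-6,1],-9.7],[[8,-5,1],-9.6],[[9,-4,1],-9.7],[[10,-2,1],-9.6]]'; python3 -m pendant '[[[10,0,1],-9.7],[[10,1,1],-9.6],[[9,3,1],-9.7],[[9,4,0],-9.6],[[0,0,0],0]]'
python3 - <<'E'
from h import *
print(pose());plan([(*Q(129),3)]);plan(stroke(129,257,17),Q(129))
E
```

```text
time: 14.4
position: [0.5213, -0.3107, 0.1964]
tool_rot: [0.711, -0.704, 0.001, -0.001]
ft_force: [-1.1, -0.8, 0.3]
grip_width: 0.0004
time: 15.02
position: [0.523, -0.3504, 0.1934]
tool_rot: [0.901, -0.433, 0.001, -0.0]
ft_force: [-0.3, -0.2, 0.5]
grip_width: 0.0002
(array([ 0.52299161, -0.35042939,  0.19340581]), np.float64(-51.3058583884884))
[[[0,0,20],-0.4],[[0,0,20],-0.4],[[1,-1,19],-0.5]]
end [ 0.5244 -0.3506  0.1344] -50.0
[[[-7,3,2],7.6],[[-7,3,2],7.3],[[-8,2,2],7.2],[[-7,3,1],7.1],[[-7,2,1],7.0],[[-7,3,0],6.9],[[-8,3,0],6.9],[[-7,2,0],6.9]]
[[[-8,3,-2],6.9],[[-7,2,-2],7.1],[[-7,3,-2],7.1],[[-7,3,-3],7.3],[[-8,3,-3],7.4],[[-7,1,-3],5.2],[[-6,0,-3],0.0],[[-7,-2,-2],0.0]]
[[[-6,-3,-3],0.0]]
end [ 0.5215 -0.2528  0.1489] -148.0
```

```bash
python3 -m pendant '[[[0,0,20],-0.4],[[0,0,20],-0.4],[[1,-1,19],-0.5],[[0,0,0],0]]'
```

```text
time: 15.52
position: [0.5232, -0.3488, 0.1328]
tool_rot: [0.907, -0.422, -0.002, -0.001]
ft_force: [-0.0, 0.2, -0.0]
grip_width: 0.0004
```

```bash
python3 -m pendant '[[[-7,3,2],7.6],[[-7,3,2],7.3],[[-8,2,2],7.2],[[-7,3,1],7.1],[[-7,2,1],7],[[-7,3,0],6.9],[[-8,3,0],6.9],[[-7,2,0],6.9]]'
python3 - <<'E'
from h import *
tray();plan(stroke(129+128*8/17,257,9))
E
```

```text
time: 16.52
position: [0.4912, -0.3029, 0.1275]
tool_rot: [-0.595, 0.804, -0.002, -0.0]
ft_force: [-0.2, -2.7, -1.8]
grip_width: 0.0008
tray ex lo/hi 0.3699 0.4309 (start .3187/.4035; home = start + ~.145)
[[[-7,3,0],6.7],[[-7,3,-2],7.1],[[-8,2,-3],7.1],[[-7,3,-3],7.3],[[-7,3,-3],7.5],[[-7,2,-3],5.1],[[-7,-1,-2],0.0],[[-6,-2,-3],0.0]]
[[[-6,-2,-3],0.0]]
end [ 0.5205 -0.2525  0.1494] -147.9
```

```bash
python3 -m pendant '[[[-7,3,0],6.7],[[-7,3,-2],7.1],[[-8,2,-3],7.1],[[-7,3,-3],7.3],[[-7,3,-3],7.5],[[-7,2,-3],5.1],[[-7,-1,-2],0],[[-6,-2,-3],0]]'; python3 -m pendant '[[[-6,-2,-3],0],[[0,0,0],0]]'
python3 - <<'E'
from h import *
tray();p,y=pose();print(p,y);a,ya=Q(129,lift=.06)
plan([(p+[0,0,.055],y,2),(a,ya,10)])
E
```

```text
time: 17.58
position: [0.5134, -0.2536, 0.146]
tool_rot: [-0.28, 0.96, 0.0, -0.0]
ft_force: [-3.7, -1.1, 1.1]
grip_width: 0.0006
time: 17.82
position: [0.5209, -0.2524, 0.149]
tool_rot: [-0.28, 0.96, -0.001, 0.001]
ft_force: [-0.6, -0.9, 1.2]
grip_width: 0.0001
tray ex lo/hi 0.392 0.4309 (start .3187/.4035; home = start + ~.145)
[ 0.5207254  -0.25231572  0.14885319] -147.5337790345493
[[[0,0,-27],-0.0],[[0,0,-28],-0.0],[[5,-8,1],-9.7],[[6,-8,1],-9.8],[[8,-6,1],-9.7],[[9,-5,1],-9.8],[[9,-3,1],-9.7],[[10,-2,1],-9.8]]
[[[10,0,1],-9.7],[[10,1,1],-9.8],[[9,3,1],-9.7],[[9,4,1],-9.8]]
end [ 0.5245 -0.351   0.1939] -50.0
```

Stroke 2 added 38 mm, as expected. Going back for stroke 3.

```bash
python3 -m pendant '[[[0,0,-27],0],[[0,0,-28],0],[[5,-8,1],-9.7],[[6,-8,1],-9.8],[[8,-6,1],-9.7],[[9,-5,1],-9.8],[[9,-3,1],-9.7],[[10,-2,1],-9.8]]'; python3 -m pendant '[[[10,0,1],-9.7],[[10,1,1],-9.8],[[9,3,1],-9.7],[[9,4,1],-9.8],[[0,0,0],0],[[0,0,20],0],[[0,0,20],0],[[0,0,20],0]]'
```

```text
time: 18.88
position: [0.5217, -0.3117, 0.1975]
tool_rot: [0.715, -0.699, 0.001, -0.001]
ft_force: [0.1, -0.3, -0.1]
grip_width: 0.0003
time: 19.88
position: [0.5238, -0.3502, 0.1331]
tool_rot: [0.905, -0.424, 0.0, -0.0]
ft_force: [0.0, -0.7, -0.5]
grip_width: 0.0003
```

Run:
```python
from h import *
print(pose());plan(stroke(129,259,17))
```

```text
(array([ 0.52376779, -0.35019395,  0.13308364]), np.float64(-50.23240087820036))
[[[-7,3,1],7.5],[[-7,3,2],7.5],[[-7,2,2],7.3],[[-8,3,1],7.2],[[-7,3,1],7.1],[[-8,2,0],7.0],[[-7,3,0],7.0],[[-8,3,0],7.0]]
[[[-7,2,-2],7.0],[[-8,3,-2],7.2],[[-7,3,-3],7.3],[[-7,2,-3],7.4],[[-8,3,-3],7.6],[[-6,1,-2],3.6],[[-7,-1,-3],0.0],[[-7,-2,-3],0.0]]
[[[-6,-2,-3],0.0]]
end [ 0.5227 -0.252   0.1501] -147.9
```

```bash
python3 -m pendant '[[[-7,3,1],7.5],[[-7,3,2],7.5],[[-7,2,2],7.3],[[-8,3,1],7.2],[[-7,3,1],7.1],[[-8,2,0],7],[[-7,3,0],7],[[-8,3,0],7]]'; python3 -m pendant '[[[-7,2,-2],7],[[-8,3,-2],7.2],[[-7,3,-3],7.3],[[-7,2,-3],7.4],[[-8,3,-3],7.6],[[-6,1,-2],3.6],[[-7,-1,-3],0],[[-7,-2,-3],0]]'; python3 -m pendant '[[[-6,-2,-3],0],[[0,0,0],0]]';python3 - <<'E'
from h import *
S=tray();p,y=pose();print(p,y);a,ya=Q(129,lift=.06)
plan([(p+[0,0,.055],y,2),(a,ya,10)])
cv2.imwrite("pics/t8.png",cv2.resize(S["pixels"][150:290,370:530],None,fx=4,fy=4,interpolation=cv2.INTER_CUBIC))
E
```

```text
time: 20.88
position: [0.4903, -0.3018, 0.1268]
tool_rot: [-0.587, 0.809, -0.002, 0.0]
ft_force: [-0.5, -3.8, -1.5]
grip_width: 0.0006
time: 21.88
position: [0.5158, -0.2537, 0.1475]
tool_rot: [-0.278, 0.961, 0.0, -0.0]
ft_force: [-2.1, -1.2, -0.6]
grip_width: 0.0003
time: 22.12
position: [0.5232, -0.2527, 0.151]
tool_rot: [-0.278, 0.961, -0.001, 0.001]
ft_force: [0.1, 0.1, 0.3]
grip_width: 0.0003
tray ex lo/hi 0.1839 0.2996 (start .3187/.4035; home = start + ~.145)
[ 0.52302007 -0.25260208  0.15095309] -147.75501187504332
[[[0,0,-27],-0.0],[[0,0,-28],-0.0],[[5,-8,1],-9.8],[[7,-7,1],-9.8],[[8,-6,1],-9.8],[[9,-5,1],-9.8],[[9,-3,1],-9.8],[[10,-2,1],-9.7]]
[[[10,0,2],-9.8],[[9,1,1],-9.7],[[9,3,2],-9.8],[[9,5,1],-9.7]]
end [ 0.5243 -0.3507  0.194 ] -50.1
```

View pics/t8.png

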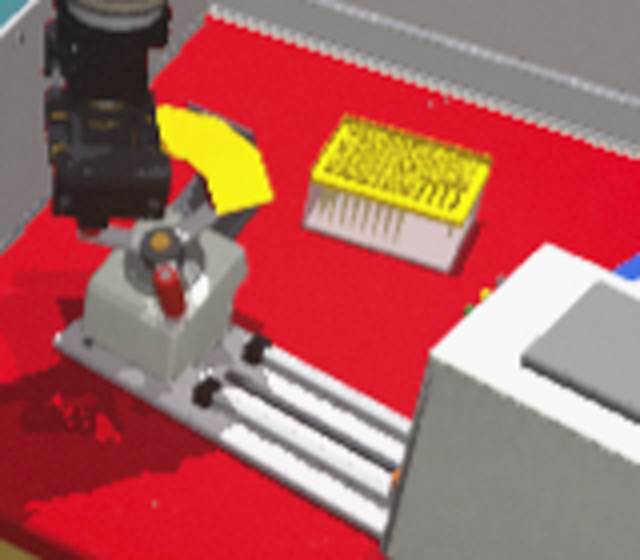

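The tray is now almost entirely inside the box, with only a sliver of orange showing at crop (398,478). The next handle is at (170,290). Stroke 4 will end at the stop.

```bash
python3 -m pendant '[[[0,0,-27],0],[[0,0,-28],0],[[5,-8,1],-9.8],[[7,-7,1],-9.8],[[8,-6,1],-9.8],[[9,-5,1],-9.8],[[9,-3,1],-9.8],[[10,-2,1],-9.7]]'; python3 -m pendant '[[[10,0,2],-9.8],[[9,1,1],-9.7],[[9,3,2],-9.8],[[9,5,1],-9.7],[[0,0,0],0],[[0,0,20],0],[[0,0,20],0],[[0,0,20],0]]'
```

```text
time: 23.18
position: [0.5223, -0.312, 0.1998]
tool_rot: [0.715, -0.699, 0.0, -0.001]
ft_force: [0.3, 0.0, 0.8]
grip_width: -0.0001
time: 24.18
position: [0.5236, -0.3501, 0.1333]
tool_rot: [0.905, -0.425, 0.0, -0.0]
ft_force: [0.2, 0.6, -0.1]
grip_width: 0.0009
```

```bash
python3 -m pendant '[[[-7,3,1],7.5],[[-7,3,2],7.5],[[-7,2,2],7.3],[[-8,3,1],7.2],[[-7,3,1],7.1],[[-8,2,0],7],[[-7,3,0],7],[[-8,3,0],7]]'; python3 -m pendant '[[[-7,2,-2],7],[[-8,3,-2],7.2],[[-7,3,-3],7.3]]'
python3 - <<'E'
from h import *
print(pose());plan(stroke(129+130*11/17,262,12))
E
```

```text
time: 25.18
position: [0.4901, -0.3016, 0.1269]
tool_rot: [-0.587, 0.809, -0.002, 0.0]
ft_force: [0.3, -3.7, -2.2]
grip_width: 0.0007
time: 25.55
position: [0.4914, -0.2775, 0.1337]
tool_rot: [-0.426, 0.905, -0.0, -0.0]
ft_force: [-0.9, -1.5, -1.8]
grip_width: 0.0007
(array([ 0.49141042, -0.27751359,  0.13368864]), np.float64(-129.55892899780568))
[[[-5,1,-1],3.7],[[-4,1,-1],4.0],[[-3,2,-2],4.0],[[-4,2,-2],4.1],[[-4,1,-1],2.6],[[-4,0,-1],0.0],[[-3,-1,-2],0.0],[[-4,-1,-1],0.0]]
[[[-3,-1,-2],0.0],[[-4,-1,-1],0.0],[[-3,-2,-2],0.0],[[-3,-1,-1],0.0]]
end [ 0.5253 -0.252   0.1507] -148.0
```

```bash
python3 -m pendant '[[[-5,1,-1],3.7],[[-4,1,-1],4],[[-3,2,-2],4],[[-4,2,-2],4.1]]'; python3 -m pendant '[[[-4,1,-1],2.6],[[-4,0,-1],0]]'; python3 -m pendant '[[[-3,-1,-2],0]]'
```

```text
time: 26.05
position: [0.4982, -0.2617, 0.1396]
tool_rot: [-0.299, 0.954, -0.0, -0.0]
ft_force: [-1.1, -2.2, -1.7]
grip_width: 0.0006
time: 26.3
position: [0.5039, -0.256, 0.1417]
tool_rot: [-0.279, 0.96, 0.0, -0.001]
ft_force: [-2.9, -1.3, 1.3]
grip_width: 0.0005
time: 26.42
position: [0.5073, -0.2554, 0.1435]
tool_rot: [-0.279, 0.96, 0.0, -0.0]
ft_force: [-2.7, -1.7, -1.4]
grip_width: 0.0004
```

```bash
for r in 1; do python3 -m pendant '[[[-3,-1,-1],0]]'; python3 -m pendant '[[[-3,-1,-2],0]]';  python3 -m pendant '[[[-3,-1,-1],0]]'; done
```

```text
time: 26.55
position: [0.5107, -0.2549, 0.1447]
tool_rot: [-0.279, 0.96, 0.0, -0.0]
ft_force: [-2.6, -0.3, 0.7]
grip_width: 0.0004
time: 26.68
position: [0.5139, -0.2542, 0.1465]
tool_rot: [-0.279, 0.96, 0.0, -0.0]
ft_force: [-2.6, -1.4, -1.7]
grip_width: 0.0003
time: 26.8
position: [0.5161, -0.2539, 0.1474]
tool_rot: [-0.28, 0.96, -0.0, -0.001]
ft_force: [-7.3, -4.6, -2.1]
grip_width: 0.0004
```

```bash
python3 -m pendant '[[[-2,-1,-1],0]]'; python3 -m pendant '[[[0,0,0],0]]'
```

```text
time: 26.92
position: [0.5166, -0.2539, 0.1477]
tool_rot: [-0.281, 0.96, 0.0, -0.003]
ft_force: [-9.6, -6.5, -4.9]
grip_width: 0.0008
time: 27.05
position: [0.5165, -0.2541, 0.1475]
tool_rot: [-0.28, 0.96, 0.001, -0.003]
ft_force: [-8.1, -5.7, -2.3]
grip_width: 0.0001
```

The force rises and the motion stops at about 470° of total winding, against 468° expected. That is the end stop. Backing off now and checking.

```bash
python3 -m pendant '[[[8,1,0],0],[[0,0,-25],0],[[0,0,-40],0],[[0,0,-40],0],[[40,-20,-20],0],[[0,0,0],0],[[0,0,0],0],[[0,0,0],0]]'
python3 - <<'E'
from h import *
S=camera("scene");T=camera("top");P,y=pose();print(P,y,robot.get_obs()["ft_force"])
f=lambda im,x,y:cv2.resize(im[y:y+110,x:x+130],None,fx=3,fy=4,interpolation=cv2.INTER_CUBIC)
cv2.imwrite("pics/t9.png",np.hstack([f(S["pixels"],380,165),f(T["pixels"],400,130)]))
b=S["pixels"][150:215,195:275];o=cv2.imread("pics/scene0.png")[150:215,195:275]
for n,lo,hi in(("blue",(100,150,60),(125,255,255)),):
    for im in(o,b):print(n,np.argwhere(cv2.inRange(cv2.cvtColor(im,cv2.COLOR_BGR2HSV),lo,hi)).mean(0))
print("white diff",np.abs(b[0:36,10:28].astype(int)-o[0:36,10:28]).mean())
E
```

```text
time: 28.05
position: [0.4888, -0.2939, 0.2727]
tool_rot: [-0.28, 0.96, 0.001, -0.0]
ft_force: [0.0, -0.0, 0.3]
grip_width: 0.0006
[ 0.48885979 -0.2940378   0.27272825] -147.4879571775367 [-0.54507228 -0.28203118  0.13763876]
blue [33.10169492 57.54237288]
blue [33.453125  57.4453125]
white diff 58.43261316872428
```

View pics/t9.png

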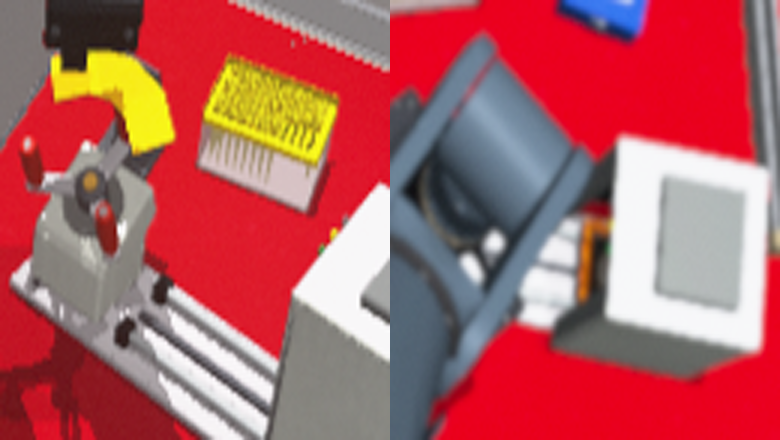

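Run:
```python
from h import *
T=camera("top");o=cv2.imread("pics/top0.png")
h=cv2.cvtColor(T["pixels"],cv2.COLOR_BGR2HSV);m=cv2.inRange(h,(8,120,100),(24,255,255));m[:, :450]=0;m[:170]=0;m[225:]=0;m[:,485:]=0
k=np.argwhere(m)[:,::-1];q=np.array([plane(T,p,.052) for p in k]);print(len(k),"rear rim ex pctl",np.percentile(q@EX,[5,50,95]).round(4))
a=T["pixels"][200:245,180:285].astype(int);b=o[200:245,180:285].astype(int);d=np.abs(a-b).max(2)
print("changed px near row",[(d[:,i:i+35]>60).sum() for i in(0,35,70)])
f=lambda im:cv2.resize(im,None,fx=4,fy=4)
cv2.imwrite("pics/t10.png",np.vstack([np.hstack([f(T["pixels"][200:245,180:280]),f(o[200:245,180:280])]),np.hstack([f(T["pixels"][170:225,440:540])]*2)]))
```

```text
94 rear rim ex pctl [0.4623 0.4691 0.4878]
changed px near row [np.int64(0), np.int64(197), np.int64(584)]
```

Run:
```python
from rig import order
print(order.hand_in())
```

```text
the job is handed in; nothing more can be done
None
```

I put the amber red-capped bottle upright on the tray and wound the tray in with four clockwise crank strokes, then backed the arm clear and handed the job in at about 28 s. I didn't grasp the handles. Each stroke pushed a handle from behind with closed fingers, using a fresh handle each time.

**Last checks:**
- **Tray home:** On the last stroke the handle force rose from about 3 N to about 12 N and the motion stopped, at about 470° of winding against 468° expected. The arm had passed that point freely on earlier strokes, so this was the end stop. In the top camera the tray's rear rim has moved about 144 mm from its first position. With the estimated 15 mm starting offset, that puts the tray at about 0.158–0.160 m.
- **Robot clear:** The force reading was close to zero after backing off.
- **Other bottles:** The white-capped bottle's patch in the top view is unchanged. The blue cap moved less than 0.5 px in the scene view.

**Not confirmed:**
- **Bottle at the end:** I could not see the bottle after the tray went in, because the box hides it. It was standing centred in the tray when last seen, after the first stroke (35 mm of travel).
- **Blue cap in the top view:** The image around the blue cap changed there, probably because the arm was in the way. I had used all 12 pictures, so I couldn't look.
- **White bottle in the scene view:** Its patch also differed there, again probably because of the arm, so for that bottle I relied on the top view.

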